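# Store the full tin in a part-filled box at the nail table

## Robot

A 6-joint arm with a two-finger parallel gripper is mounted at the origin on the work surface. World frame = base frame: x ahead of the robot, y to its left, z up, the work surface at z = 0. Lengths are in mm, angles in rad, forces in N, time in s.
With the tool pointing down it reaches from about 275 to 725 mm from the base axis. Payload 5.6 kg.
Tool frame: the origin (TCP) lies midway between the tips of the shut fingers; the grasp point (between the pads) lies bot.grasp_offset behind it (bot.grasp_offset is the distance from the TCP to the grasp point, in mm); y points along the fingers, x is the direction in which the jaws open and shut, and the axes are right-handed (so a half turn about y gives the same grasp; the last joint's range is limited). The gripper opens to 85 mm and grips with 20 to 120 N. Pads are 22 mm wide; open, the fingers measure 114 mm over their backs; the gripper's body (76 mm by 85 mm) begins 54 mm behind the grasp point. The pads swing forward as they close: fully open they stand 13 mm farther back than shut.
Start: joints at [-0.839, 0.255, 0.108, 0, -1.424, -0.285], TCP at [237.663, -495.993, 231.283] pointing down, gripper open.
Joint ranges: [-2.95, 2.95], [-1.21, 1.97], [-1.09, 1.5], [-2.87, 1.71], [-2.94, -0.07], [-3.05, 3.05]. Speed limits (rad/s): [2.57, 2.57, 3.14, 3.14, 3.14, 3.14].

## Interface

Orientations are given as a unit quaternion [x, y, z, w].
In Python, from bench import status, vision, workorder, bot gives the robot as it stands.
- The arm moves only by the shell command python3 -m crank 'ROWS' [FORCE]. ROWS is JSON, a list of rows, each a list of 3 entries, a list of its own where there are three numbers: the turn, a rotation vector about the world's x, y, z scaled (see below), then the shift along the world's x, y, z scaled (see below), then the closure, from 0 (fully open) to 1 (shut). In form: [[[ax, ay, az], [x, y, z], gripper], ...]. A call has 1 to 5 rows; each row shifts and turns the pose as measured when the row begins; what a row does not reach is not made up. The controller multiplies each number of a shift by 0.025 m and each number of a turn by 5 degrees. A row lasts 1/12 s, in which the tool goes at most 41.7 mm and 7.16 degrees, less where a joint would pass 70% of its speed; a pose out of reach is approached as far as the arm can. A call with a number of a shift or a turn outside -1 to 1 is refused whole. A call with a gripper value outside its range is refused whole. The fingers move at their own pace and stop on an object; FORCE is the grip in N (left out, the last holds). Time passes only in rows, so rows that do not move let the fingers close. It gives the time, the measured TCP pose, the force and the opening at its end, in the units of the state.
- status.get_obs(): the state, without advancing time (a new reading comes with each control period).
- vision.grab_frame(name): name is "scene" or "top" or "wrist"; returns the picture (384x512x3 uint8, red, green, blue); there is no depth.
- vision.get_calibration(name): a dict with "vertical_fov" (degrees; the focal length in pixels is half the picture's height over the tangent of half this angle, whatever the lens; pixels are square), "cx", "cy" (the principal point, pixels), "rvec" (rotation vector, rad) and "tvec" (3), from world to camera coordinates, as OpenCV has them; the wrist camera has in their place "hand_eye" (4x4, takes a point from camera to tool coordinates, whose origin is the TCP and whose axes are the tool frame's). Camera axes: x right, y down, z forward; pixel columns grow to the right and rows downward; lengths in mm; the calibration is good to about 2 mm. A picture is of the moment at which its call begins: read the wrist's pose just before it. get_calibration takes no time and is no camera call.
- workorder.finish_job(): hands the job in, once; it reports no verdict.
The state is a dict: "time": time; "q": joint angles; "qd": joint speeds; "tau": joint torques, N m; "position": TCP position; "tool_rot": TCP orientation; "contact_force": force on the tool from outside, world axes, zero at the start; "torque": the same for the moment, N m; "width": opening from 0.0 (shut) to 1.0 (fully open).
Only numpy, scipy, OpenCV 4.12 (cv2) and the standard library are available. Lean on these libraries where they do the work, as an engineer would, in place of code of your own. Each camera call takes 0.05 s, during which the arm holds its last target.

## Task

Only one of the three identical tall tins is full: lift them to feel which, and put any empty one you lift back standing where it was. Lower the full tin upright into the open grey storage box, which is already filled to an unknown height, until you feel it touch down, and only then let go: do not drop it and do not press hard. Do not knock over or shift the other things on the table.

Things in the scene. Friction and masses are not known exactly. Their poses are not given: they have to be found in the camera images.
- box: open square storage box of grey sheet metal, fixed to the table, 110 x 110 mm outside, 110 mm tall, walls 3 mm (104 x 104 mm inside). Origin: centre of its underside, on the table; x and y run along its sides, z up. It is part filled with a flat, level stack of loose thin black boards that covers its whole inside and gives about 1 mm for each 5 N of pressing; how high the stack reaches is not known: from 15 to 70 mm above the box's underside, so 40 to 95 mm below the rim.
- box_mouth (a point): centre of the box's open mouth, level with its rim, 110 mm above the table
- tin_a_mid (a point): one of three identical tall closed tins with straight round sides, 45 mm in diameter and 140 mm tall: aluminium body, white lid (part of it, cannot come off; the top 39 mm). One of the three is full (0.30 to 0.43 kg), the two others are empty (0.07 to 0.11 kg); they look the same and change places from start to start. The point is the tin's centre, 70 mm above its foot; z is the tin's axis.
- tin_b_mid (a point): as tin_a_mid: another of the three identical tins
- tin_c_mid (a point): as tin_a_mid: another of the three identical tins
- pot: square white pot with files and brushes standing in it, 75 mm wide, 85 mm tall (160 mm with the files); a bystander. Origin: centre of its underside
- casket: small white box with a green lid, 69 x 69 x 57 mm; a bystander. Origin: centre of its underside
- buffer: grey nail buffer block lying flat, 95 x 26 x 26 mm, long along its x; a bystander. Origin: centre of its underside
- polish1: small polish bottle with black cap, 30 mm in diameter, 72 mm tall; a bystander. Origin: centre of its underside
- polish2: another small polish bottle with black cap, same size; a bystander. Origin: centre of its underside
- pump: green pump bottle, 68 mm in diameter, 205 mm tall, its spout 35 mm out; a bystander. Origin: centre of its underside

How it is judged:
By the outcome, as a careful person would: the job done as asked, in the order asked, and still so for the second after the job is handed in, with the robot touching nothing.
It also fails if it takes over 70 s, if anything falls off the work surface, if the arm or the gripper's body presses on something with over 40 N, if the wrist force passes 120 N, or if a joint passes its speed limit or range.

## Working session

There is one attempt and no reset: what is moved stays moved. The work goes in short steps, Python scripts to look and compute and a shell command to move; the robot and the scene stay as the last step left them, time stands still between calls to the robot, and variables do not carry over. Pictures are saved under pics/ and viewed, and the job is handed in when it is done.

```bash
ls; mkdir -p pics
python3 - <<'E'
from bench import status, vision, workorder, bot
import cv2
print(bot.grasp_offset, [a for a in dir(bot) if a[0]!='_'])
o=status.get_obs(); print(o)
for n in("scene","top","wrist"):
    cv2.imwrite(f"pics/{n}0.png",vision.grab_frame(n)[:,:,::-1]); print(n,vision.get_calibration(n))
E
```

```text
pics
18.700000000000003 ['Unreachable', 'grasp_offset']
{'time': 0.0, 'q': array([-8.39422368e-01,  2.55768540e-01,  1.07022064e-01, -4.74842757e-04,
       -1.42392597e+00, -2.84580143e-01]), 'qd': array([ 0.00070494, -0.00073192, -0.00134218,  0.00068609, -0.00125929,
       -0.00021104]), 'tau': array([-4.24334994e-04, -3.86623585e+01,  2.37935919e+01,  5.36493346e+00,
       -5.99690116e-03, -3.42138162e-05]), 'position': array([ 237.47022411, -495.541881  ,  230.39137158]), 'tool_rot': array([ 0.37623184,  0.59867486, -0.59799213, -0.37741677]), 'contact_force': array([0.32415204, 0.34223908, 0.24785376]), 'torque': array([-0.02436524, -0.04032636, -0.00330268]), 'width': 0.9995412004639233}
scene {'vertical_fov': 46.55095388992585, 'cx': 264.0489861669084, 'cy': 201.7280747215147, 'rvec': array([ 1.82411205,  1.36649495, -0.73374807]), 'tvec': array([-152.5201862 , -249.47286948, 1540.6004676 ])}
top {'vertical_fov': 49.15970647047973, 'cx': 254.76079628030294, 'cy': 188.37361250459924, 'rvec': array([ 2.20666328, -2.15346341,  0.14229517]), 'tvec': array([ -16.41190376,  552.03781333, 1129.01992029])}
wrist {'vertical_fov': 71.4771889748639, 'cx': 255.53714597442809, 'cy': 190.5217669397603, 'hand_eye': array([[ 9.99999866e-01, -4.46812610e-04, -2.60110104e-04,
        -2.79316398e-01],
       [ 1.09837907e-04, -3.08016999e-01,  9.51380847e-01,
        -1.42940059e+02],
       [-5.05207293e-04, -9.51380748e-01, -3.08016909e-01,
         7.97756010e+01],
       [ 0.00000000e+00,  0.00000000e+00,  0.00000000e+00,
         1.00000000e+00]])}
```

View images.

View pics/scene0.png

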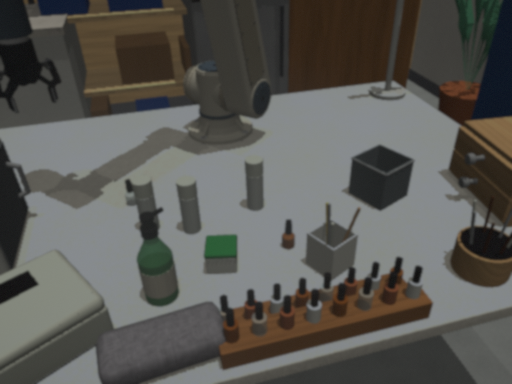

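View pics/top0.png

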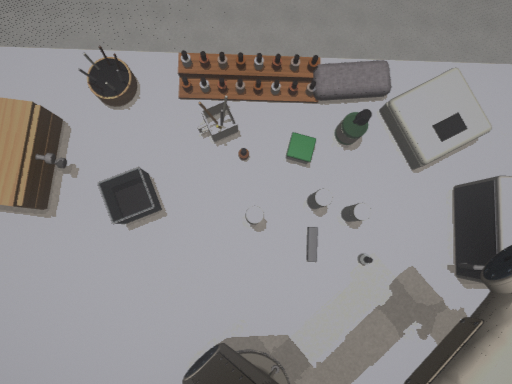

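View pics/wrist0.png

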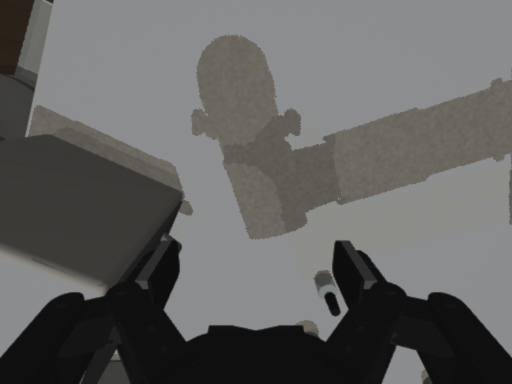

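```bash
cat > h.py <<'E'
import numpy as np, cv2
from scipy.spatial.transform import Rotation as R
from bench import status, vision
def ray(n,u,v,obs=None):
    c=vision.get_calibration(n); f=192/np.tan(np.radians(c["vertical_fov"])/2)
    d=np.array([(u-c["cx"])/f,(v-c["cy"])/f,1.])
    if n=="wrist":
        H=c["hand_eye"]; T=R.from_quat(obs["tool_rot"]).as_matrix()
        return T@H[:3,3]+obs["position"], T@H[:3,:3]@d
    M=cv2.Rodrigues(c["rvec"])[0]
    return -M.T@c["tvec"], M.T@d
def onz(n,u,v,z,obs=None):
    o,d=ray(n,u,v,obs); return o+d*(z-o[2])/d[2]
def proj(n,P):
    c=vision.get_calibration(n); f=192/np.tan(np.radians(c["vertical_fov"])/2)
    p=cv2.Rodrigues(c["rvec"])[0]@np.array(P,float)+c["tvec"]; return [c["cx"]+f*p[0]/p[2],c["cy"]+f*p[1]/p[2]]
E
python3 - <<'E'
from h import *
im=cv2.imread("pics/top0.png")
c=im[170:275,90:400]; cv2.imwrite("pics/top0a.png",cv2.resize(im[170:280,235:390],None,fx=5,fy=5,interpolation=cv2.INTER_CUBIC))
cv2.imwrite("pics/top0b.png",cv2.resize(im[160:230,90:170],None,fx=7,fy=7,interpolation=cv2.INTER_CUBIC))
s=cv2.imread("pics/scene0.png")
cv2.imwrite("pics/scene0a.png",cv2.resize(s[145:245,120:280],None,fx=5,fy=5,interpolation=cv2.INTER_CUBIC))
E
```

```text
(no output)
```

View pics/top0a.png

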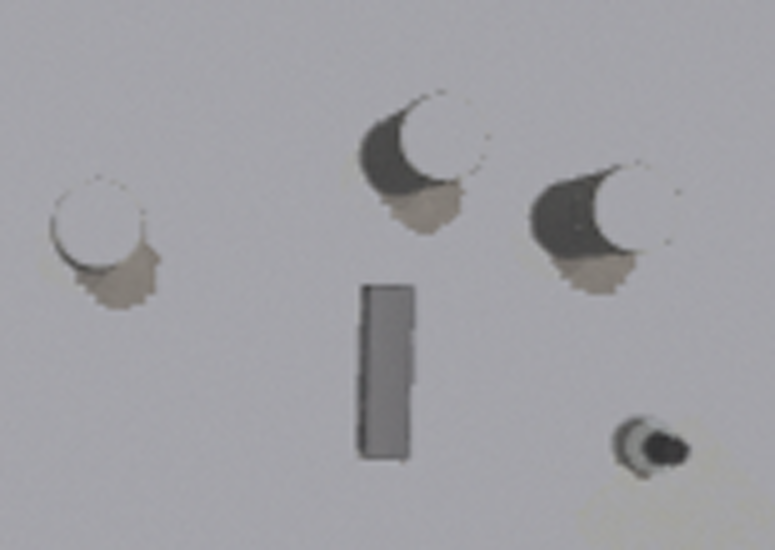

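View pics/top0b.png

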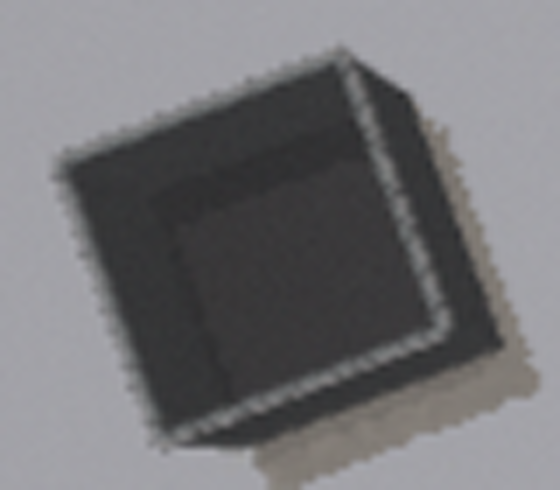

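View pics/scene0a.png

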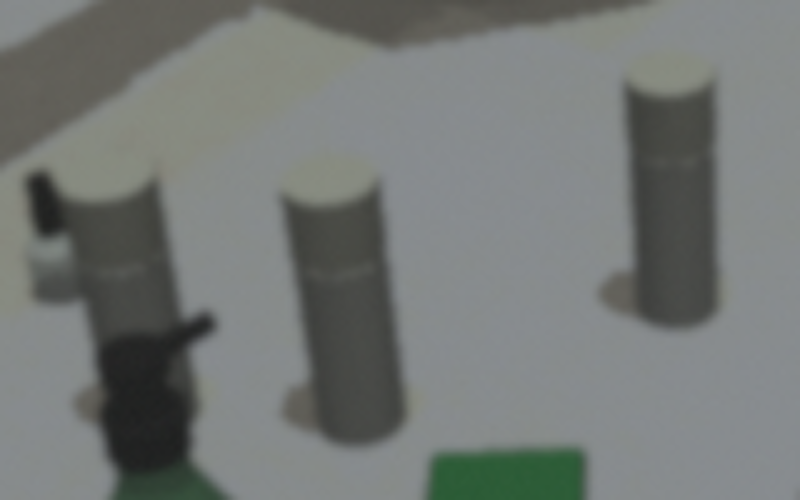

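Run:
```python
from h import *
np.set_printoptions(precision=1,suppress=True)
f=lambda x,y,s,ox,oy:((x+.5)/s-.5+ox,(y+.5)/s-.5+oy)
for n,(x,y) in dict(a=(98,223),b=(444.5,137),c=(638,208)).items():
    u,v=f(x,y,5,235,170); P=onz("top",u,v,140); print(n,P, "scene pix", proj("scene",P), "foot top", proj("top",[P[0],P[1],0]),"width px", np.linalg.norm(onz("top",u+9.1,v,140)-P))
for n,(x,y) in dict(a=(671,75),b=(331,180),c=(105,173)).items():
    print(n,'scene',onz("scene",*f(x,y,5,120,145),140))
cs=[onz("top",*f(x,y,7,90,160),110) for x,y in [(65,165),(343,50),(447,330),(165,440)]]
print(np.array(cs),np.mean(cs,0),[np.linalg.norm(cs[i]-cs[i-1]) for i in range(4)],[np.degrees(np.arctan2(*(cs[i]-cs[i-1])[1::-1])) for i in range(4)])
# floor corners visible: in-box
for p in [(175,205),(232,398)]: print('stack edge px',f(*p,7,90,160))
# others
for n,u,v,z in [("pumptop",353,125,100),("casket",301,148,57),("pot",218,120,85),("p1",244,154,72),("p2",366,260,72),("buffer",312,244,26)]: print(n,onz("top",u,v,z))
o=status.get_obs(); print(R.from_quat(o["tool_rot"]).as_matrix())
```

```text
a [476.3  -0.2 140. ] scene pix [np.float64(253.62816513135863), np.float64(158.64480875818924)] foot top [np.float64(252.89465611264484), np.float64(216.3145471467067)] width px 22.55631160147928
b [ 523.4 -172.4  140. ] scene pix [np.float64(185.27214119609522), np.float64(179.70688288533668)] foot top [np.float64(314.08430573718846), np.float64(201.11362577405765)] width px 22.86048636977399
c [ 490.3 -269.6  140. ] scene pix [np.float64(140.5494788830149), np.float64(179.1055577645319)] foot top [np.float64(348.237481637002), np.float64(213.65180141531783)] width px 22.896126230215366
a scene [481.  -1. 140.]
b scene [ 527.6 -171.8  140. ]
c scene [ 490.7 -269.5  140. ]
[[546.9 395.6 110. ]
 [591.8 297.7 110. ]
 [490.4 255.  110. ]
 [448.3 353.9 110. ]] [519.3 325.6 110. ] [np.float64(107.0448474522016), np.float64(107.78482982979942), np.float64(110.01190997553742), np.float64(107.51368093860178)] [np.float64(22.933620240907825), np.float64(-65.38520289421481), np.float64(-157.1835269323253), np.float64(113.03772218084363)]
stack edge px (114.57142857142857, 188.85714285714286)
stack edge px (122.71428571428572, 216.42857142857144)
pumptop [ 720.2 -257.3  100. ]
casket [ 663.2 -125.8   57. ]
pot [726.9 100.6  85. ]
p1 [639.5  29.1  72. ]
p2 [ 366.1 -298.5   72. ]
buffer [ 403.5 -163.3   26. ]
[[-0.4 -0.  -0.9]
 [ 0.9  0.  -0.4]
 [ 0.  -1.   0. ]]
```

```bash
python3 -m crank '[[[0,0,0],[1,0.9,0.1],0],[[0,0,0],[1,0.9,0.1],0],[[0,0,0],[1,0.9,0.1],0],[[0,0,0],[1,0.9,0.1],0],[[0,0,0],[1,0.9,0.1],0]]' 
python3 -m crank '[[[0,0,0],[1,0.9,0],0],[[0,0,0],[1,0.9,0],0],[[0,0,0],[1,0.9,0],0],[[0,0,0],[1,0.9,0],0],[[0,0,0],[0.8,0.9,0],0]]'
```

```text
time: 0.57
position: [360.9, -381.3, 240.5]
tool_rot: [0.377, 0.597, -0.596, -0.383]
contact_force: [1.0, -1.2, 1.0]
width: 0.998
time: 0.98
position: [485.9, -261.5, 240.0]
tool_rot: [0.377, 0.597, -0.596, -0.383]
contact_force: [0.1, -0.1, 0.2]
width: 1.0
```

```bash
python3 -m crank '[[[0,0,0],[0,0,0],0]]'
python3 - <<'E'
from h import *
o=status.get_obs();print(o["position"],o["contact_force"]);T=R.from_quat(o["tool_rot"]).as_matrix();print(T.round(3))
cv2.imwrite("pics/w1.png",vision.grab_frame("wrist")[:,:,::-1])
E
```

```text
time: 1.07
position: [488.6, -257.9, 238.9]
tool_rot: [0.375, 0.598, -0.596, -0.383]
contact_force: [-0.4, -0.1, 0.6]
width: 1.006
[ 488.64454237 -257.88314576  238.93017818] [-0.44644606 -0.14590737  0.59875931]
[[-0.425 -0.008 -0.905]
 [ 0.905  0.007 -0.426]
 [ 0.01  -1.     0.004]]
```

View pics/w1.png

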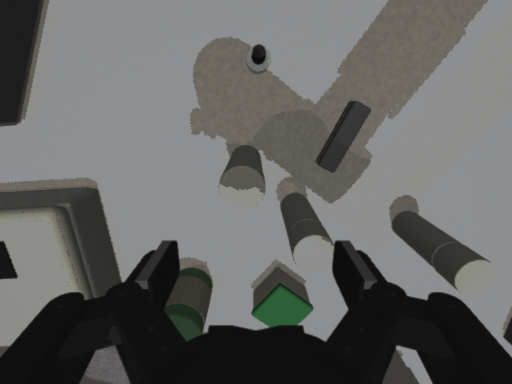

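Run:
```python
from h import *
im=cv2.imread("pics/w1.png")
g=cv2.cvtColor(im,cv2.COLOR_BGR2GRAY)
cv2.imwrite("pics/w1a.png",cv2.resize(im[130:280,205:345],None,fx=5,fy=4,interpolation=cv2.INTER_CUBIC))
o=dict(position=np.array([488.64,-257.88,238.93]),tool_rot=[0.375,0.598,-0.596,-0.383])
for u,v in [(242.5,185),(312.5,248),(472,268)]: print(onz("wrist",u,v,140,o).round(1))
```

```text
[ 486.9 -271.5  140. ]
[ 518.1 -178.7  140. ]
[467.9 -13.  140. ]
```

View pics/w1a.png

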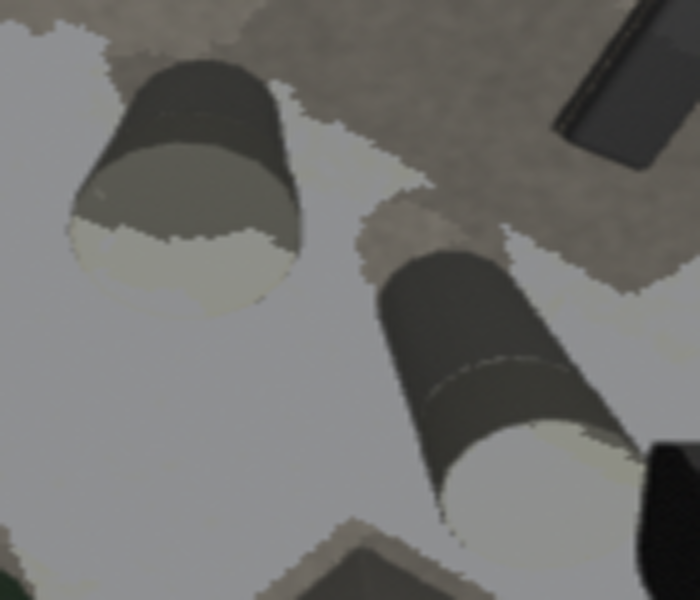

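```bash
python3 - <<'E'
from h import *
o=dict(position=np.array([488.64,-257.88,238.93]),tool_rot=[0.375,0.598,-0.596,-0.383])
for u,v in [(242,187.5),(314,255.5)]: print(onz("wrist",u,v,140,o).round(1))
E
python3 -m crank '[[[0,0,0],[0.05,-0.5,-1],0],[[0,0,0],[0,0,-1],0],[[0,0,0],[0,0,-1],0],[[0,0,0],[0,0,0],0]]'
```

```text
[ 489.4 -270.9  140. ]
[ 525.1 -173.   140. ]
time: 1.45
position: [488.4, -272.7, 162.6]
tool_rot: [0.376, 0.598, -0.597, -0.381]
contact_force: [-1.6, 0.9, -2.1]
width: 1.0
```

```bash
python3 -m crank '[[[0,0,0],[0.05,0.08,-0.9],0],[[0,0,0],[0,0,-0.9],0],[[0,0,0],[0,0,-0.6],0],[[0,0,0],[0,0,0],0],[[0,0,0],[0,0,0],0]]'
```

```text
time: 1.87
position: [488.4, -274.8, 105.7]
tool_rot: [-0.378, -0.596, 0.597, 0.381]
contact_force: [-0.1, -1.3, 1.4]
width: 1.002
```

```bash
python3 -m crank '[[[0,0,0],[0.06,0.17,-0.2],0],[[0,0,0],[0,0,0],0],[[0,0,0],[0,0,0],0]]'; python3 -c "
from h import *;print(status.get_obs()['position'])"
```

```text
time: 2.12
position: [491.7, -271.8, 104.7]
tool_rot: [-0.38, -0.597, 0.597, 0.379]
contact_force: [0.3, -1.0, 0.2]
width: 1.001
[ 491.67650098 -271.82418147  104.71758009]
```

```bash
python3 -m crank '[[[0,0,0],[-0.05,0.06,-0.15],0]]' 30; python3 -c "
from h import *
print([status.get_obs()['position'] for i in range(3)])
cv2.imwrite('pics/w2.png',vision.grab_frame('wrist')[:,:,::-1])
print(status.get_obs()['position'])"
```

```text
time: 2.2
position: [491.5, -270.8, 102.5]
tool_rot: [0.381, 0.597, -0.597, -0.378]
contact_force: [0.2, 0.3, 0.4]
width: 1.001
[array([ 491.52387804, -270.77646201,  102.50274157]), array([ 491.52387804, -270.77646201,  102.50274157]), array([ 491.52387804, -270.77646201,  102.50274157])]
[ 490.73358758 -270.13480986  101.37558123]
```

View pics/w2.png

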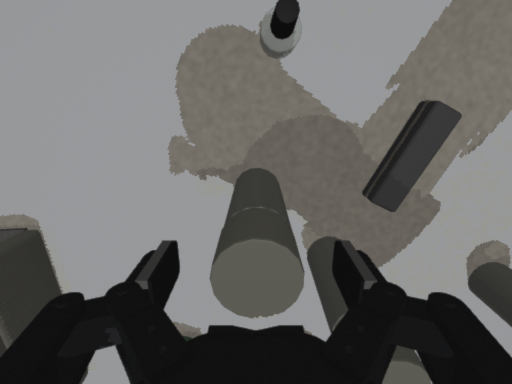

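```bash
python3 -m crank '[[[0,0,0],[0,0,0],1],[[0,0,0],[0,0,0],1],[[0,0,0],[0,0,0],1],[[0,0,0],[0,0,0],1],[[0,0,0],[0,0,0],1]]' 30;python3 -m crank '[[[0,0,0],[0,0,0],1],[[0,0,0],[0,0,0],1]]' 30; python3 -c "
from h import *
print(status.get_obs()['tau'],status.get_obs()['contact_force'])"
```

```text
time: 2.67
position: [490.8, -270.0, 102.1]
tool_rot: [0.381, 0.597, -0.597, -0.378]
contact_force: [-0.6, 0.5, -1.6]
width: 0.52
time: 2.83
position: [490.8, -270.0, 102.0]
tool_rot: [0.381, 0.597, -0.596, -0.378]
contact_force: [-0.3, 0.8, 0.3]
width: 0.513
[-4.73899499e-02 -4.14128637e+01  2.16046804e+01  4.90642056e+00
  4.65901522e-02  7.24751026e-04] [-0.27197255  0.83352993  0.30947764]
```

```bash
python3 -m crank '[[[0,0,0],[0,0,0.3],1],[[0,0,0],[0,0,0.4],1],[[0,0,0],[0,0,0.4],1],[[0,0,0],[0,0,0],1],[[0,0,0],[0,0,0],1]]';for i in 1 2 3; do python3 -m crank '[[[0,0,0],[0,0,0],1]]'|grep -E 'pos|force'; done
```

```text
time: 3.25
position: [490.4, -269.9, 132.3]
tool_rot: [0.38, 0.597, -0.597, -0.378]
contact_force: [-1.0, -0.6, -0.5]
width: 0.519
position: [490.7, -270.0, 132.7]
contact_force: [-0.8, 0.3, -0.6]
position: [490.6, -269.9, 132.6]
contact_force: [-0.5, 0.4, -1.2]
position: [490.4, -269.8, 132.3]
contact_force: [0.3, 0.4, -0.6]
```

```bash
python3 -m crank '[[[0,0,0],[0,0,-0.5],1],[[0,0,0],[0,0,-0.4],1],[[0,0,0],[0,0,-0.16],1],[[0,0,0],[0,0,0],1]]'; python3 -m crank '[[[0,0,0],[0,0,0],1]]'
```

```text
time: 3.83
position: [489.8, -269.7, 103.7]
tool_rot: [0.38, 0.597, -0.597, -0.379]
contact_force: [1.0, -0.1, -1.3]
width: 0.519
time: 3.92
position: [489.6, -269.6, 103.3]
tool_rot: [-0.38, -0.597, 0.597, 0.379]
contact_force: [-0.5, -0.7, -0.4]
width: 0.518
```

```bash
python3 -m crank '[[[0,0,0],[0.03,-0.01,-0.04],1],[[0,0,0],[0,0,0],1]]'; python3 -m crank '[[[0,0,0],[0,0,-0.03],1],[[0,0,0],[0,0,0],1]]'
```

```text
time: 4.08
position: [490.5, -270.0, 102.5]
tool_rot: [-0.38, -0.597, 0.597, 0.379]
contact_force: [-0.2, -0.5, -0.8]
width: 0.518
time: 4.25
position: [490.9, -270.2, 102.3]
tool_rot: [-0.38, -0.597, 0.597, 0.379]
contact_force: [-0.1, -0.2, -1.3]
width: 0.519
```

```bash
for i in 1; do python3 -m crank '[[[0,0,0],[0,0,-0.04],1],[[0,0,0],[0,0,0],1]]'|grep -E 'pos|force'; done;  python3 -m crank '[[[0,0,0],[0,0,-0.04],1],[[0,0,0],[0,0,0],1]]'|grep -E 'pos|force'
```

```text
position: [491.5, -270.5, 102.3]
contact_force: [0.4, -0.8, -1.1]
position: [492.0, -270.7, 102.2]
contact_force: [-0.9, 0.0, -1.2]
```

```bash
python3 -m crank '[[[0,0,0],[-0.05,0.03,-0.08],1],[[0,0,0],[0,0,0],1]]'|grep -E 'pos|force'; python3 -m crank '[[[0,0,0],[0,0,0],1]]'|grep -E 'pos|force'
```

```text
position: [492.4, -270.8, 102.6]
contact_force: [0.2, 0.0, -1.5]
position: [492.5, -270.8, 102.6]
contact_force: [0.7, -0.4, -0.8]
```

```bash
python3 -m crank '[[[0,0,0],[-0.1,0.03,-0.12],1]]'|grep -E 'pos|force'; python3 -m crank '[[[0,0,0],[0,0,0],1]]'|grep -E 'pos|force'
```

```text
position: [492.1, -271.0, 102.0]
contact_force: [-0.9, 5.3, 25.6]
position: [492.5, -271.0, 102.7]
contact_force: [-1.3, 0.6, -1.0]
```

```bash
python3 -m crank '[[[0,0,0],[0,0,-0.04],1],[[0,0,0],[0,0,0],0.35],[[0,0,0],[0,0,0],0.35],[[0,0,0],[0,0,0],0],[[0,0,0],[0,0,0],0]]'; python3 -m crank '[[[0,0,0],[0,0,0],0],[[0,0,0],[0,0,0],0],[[0,0,0],[0,0,0.3],0],[[0,0,0],[0,0,0.8],0],[[0,0,0],[0,0,1],0]]'
```

```text
time: 5.42
position: [491.6, -270.8, 100.3]
tool_rot: [0.385, 0.597, -0.597, -0.373]
contact_force: [0.5, 0.4, 0.0]
width: 0.905
time: 5.83
position: [487.3, -269.1, 148.1]
tool_rot: [-0.38, -0.596, 0.598, 0.378]
contact_force: [0.3, 0.1, 0.5]
width: 1.004
```

```bash
python3 -m crank '[[[0,0,0],[0,0,1],0],[[0,0,0],[0,0,1],0],[[0,0,0],[0,0,0.4],0],[[0,0,0],[0.3,1,0],0],[[0,0,0],[0.3,1,0],0]]'; python3 -m crank '[[[0,0,0],[0.3,0.9,0],0],[[0,0,0],[0.3,0.6,0],0],[[0,0,0],[0.1,0.1,0],0],[[0,0,0],[0,0,0],0]]'
python3 - <<'E'
from h import *
o=status.get_obs();print(o["position"],o["tool_rot"])
cv2.imwrite("pics/w3.png",vision.grab_frame("wrist")[:,:,::-1])
t=vision.grab_frame("top")[:,:,::-1];cv2.imwrite("pics/t3.png",t)
E
```

```text
time: 6.25
position: [503.2, -222.7, 220.2]
tool_rot: [-0.385, -0.595, 0.596, 0.376]
contact_force: [0.4, -0.2, 0.1]
width: 1.002
time: 6.58
position: [522.7, -178.0, 224.3]
tool_rot: [0.386, 0.597, -0.596, -0.373]
contact_force: [0.1, -0.6, 0.5]
width: 1.001
[ 522.70411006 -178.02183603  224.25390466] [ 0.38625812  0.59692712 -0.59599797 -0.37318775]
```

View pics/w3.png

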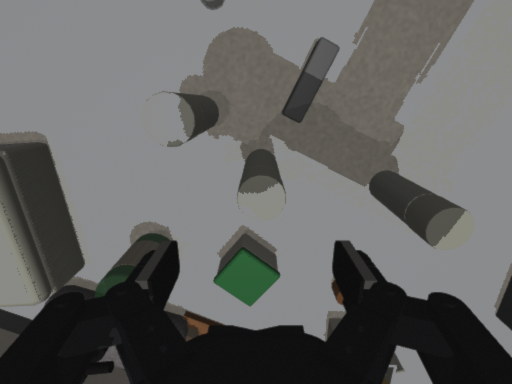

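View pics/t3.png

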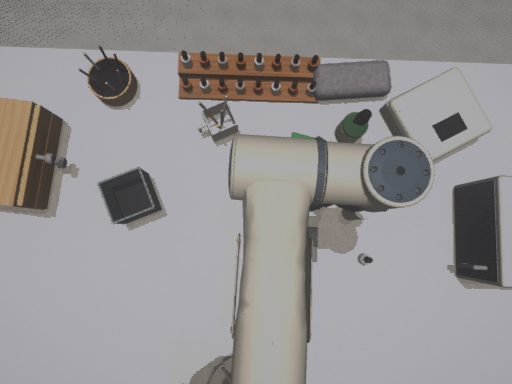

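Run:
```python
from h import *
im=cv2.imread("pics/w3.png")
cv2.imwrite("pics/w3a.png",cv2.resize(im[90:225,140:300],None,fx=5,fy=4,interpolation=cv2.INTER_CUBIC))
o=dict(position=np.array([522.7,-178.02,224.25]),tool_rot=[ 0.38625812 , 0.59692712 ,-0.59599797 ,-0.37318775])
print(R.from_quat(o["tool_rot"]).as_matrix().round(3))
for u,v in [(168,118.5),(261.5,196)]: print(onz("wrist",u,v,140,o).round(1))
```

```text
[[-0.423  0.016 -0.906]
 [ 0.906 -0.009 -0.423]
 [-0.015 -1.    -0.011]]
[ 492.6 -273.4  140. ]
[ 521.  -174.7  140. ]
```

View pics/w3a.png

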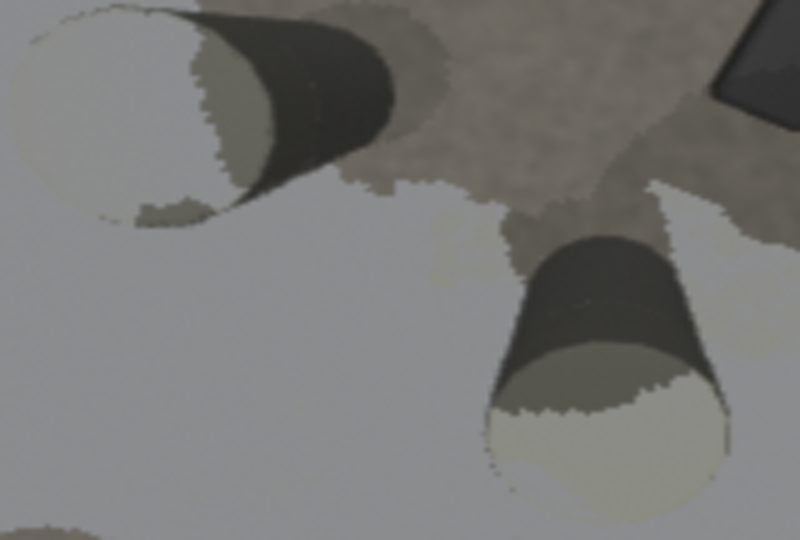

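```bash
python3 -m crank '[[[0.1,0.18,0],[0.03,0.2,-0.9],0],[[0,0,0],[0,0,-0.9],0],[[0,0,0],[0,0,-0.6],0],[[0,0,0],[0,0,0],0]]'; python3 -c "
from h import *
o=status.get_obs();print(o['position'],R.from_quat(o['tool_rot']).as_matrix()[:,1].round(4))"
```

```text
time: 7.02
position: [522.2, -177.5, 164.0]
tool_rot: [0.382, 0.596, -0.595, -0.38]
contact_force: [-0.8, 0.5, -0.2]
width: 0.994
[ 522.21895388 -177.48028954  163.96560601] [ 0.0032 -0.001  -1.    ]
```

```bash
python3 -m crank '[[[0,0,0],[0.05,0.2,-0.8],0],[[0,0,0],[0.03,0.06,-0.9],0],[[0,0,0],[0,0,-0.4],0],[[0,0,0],[0,0,-0.1],0]]'; python3 -m crank '[[[0,0,0],[0,0,0],0]]'; python3 -c "
from h import *
o=status.get_obs();print(o['position'],R.from_quat(o['tool_rot']).as_matrix()[:,1].round(4))"
```

```text
time: 7.35
position: [524.5, -175.0, 110.9]
tool_rot: [0.385, 0.595, -0.595, -0.38]
contact_force: [-0.1, -0.1, 1.2]
width: 1.002
time: 7.43
position: [524.2, -175.6, 111.0]
tool_rot: [-0.385, -0.595, 0.595, 0.38]
contact_force: [0.2, 0.3, -0.0]
width: 0.999
[ 524.23884674 -175.58278557  110.99209447] [ 0.0059 -0.0041 -1.    ]
```

```bash
python3 -m crank '[[[0.05,0.07,0],[0,0.13,-0.35],0],[[0,0,0],[0,0,0],0]]'; python3 -m crank '[[[0,0,0],[0,0,0],0]]' ; python3 -c "
from h import *
cv2.imwrite('pics/w4.png',vision.grab_frame('wrist')[:,:,::-1])"
```

```text
time: 7.6
position: [525.2, -173.0, 103.9]
tool_rot: [0.383, 0.595, -0.594, -0.382]
contact_force: [-0.5, 0.8, -0.7]
width: 0.999
time: 7.68
position: [525.9, -173.3, 104.8]
tool_rot: [0.384, 0.595, -0.594, -0.381]
contact_force: [-0.3, -0.2, 0.5]
width: 1.001
```

View pics/w4.png

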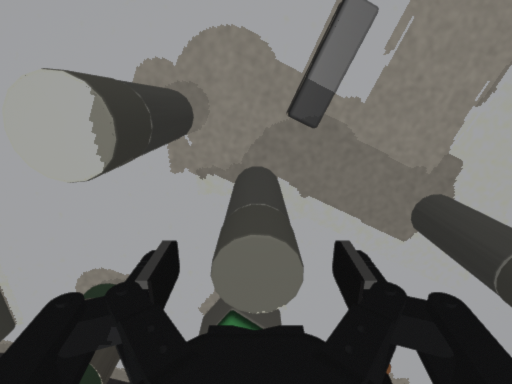

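```bash
python3 -m crank '[[[0,0,0],[0,0,-0.1],1],[[0,0,0],[0,0,0],1],[[0,0,0],[0,0,0],1],[[0,0,0],[0,0,0],1],[[0,0,0],[0,0,0],1]]' 30;python3 -m crank '[[[0,0,0],[0,0,0],1],[[0,0,0],[0,0,0],1]]' 30;  python3 -m crank '[[[0,0,0],[0,0,0.3],1],[[0,0,0],[0,0,0.4],1],[[0,0,0],[0,0,0.4],1],[[0,0,0],[0,0,0],1],[[0,0,0],[0,0,0],1]]';for i in 1 2 ; do python3 -m crank '[[[0,0,0],[0,0,0],1]]'|grep -E 'pos|force'; done
```

```text
time: 8.15
position: [526.7, -173.1, 103.6]
tool_rot: [0.385, 0.596, -0.594, -0.381]
contact_force: [-0.5, 0.2, -1.0]
width: 0.509
time: 8.32
position: [526.5, -173.0, 103.4]
tool_rot: [0.384, 0.596, -0.594, -0.381]
contact_force: [0.2, 0.6, -0.1]
width: 0.516
time: 8.73
position: [526.2, -173.1, 133.8]
tool_rot: [0.384, 0.596, -0.594, -0.381]
contact_force: [-0.5, -0.4, -2.1]
width: 0.52
position: [526.5, -173.1, 134.3]
contact_force: [-0.3, 0.5, -1.3]
position: [526.4, -173.1, 134.2]
contact_force: [1.0, -0.4, -1.2]
```

```bash
for i in 1 2 ; do python3 -m crank '[[[0,0,0],[0,0,0],1]]'|grep -E 'pos|force'; done; python3 -m crank '[[[0,0,0],[0,0,-0.5],1],[[0,0,0],[0,0,-0.4],1],[[0,0,0],[0,0,-0.18],1],[[0,0,0],[0,0,0],1]]'; python3 -m crank '[[[0,0,0],[0,0,0],1]]'
```

```text
position: [526.2, -173.0, 134.0]
contact_force: [-0.1, 1.0, -1.3]
position: [526.0, -173.0, 133.6]
contact_force: [0.6, -0.5, -0.5]
time: 9.4
position: [525.6, -173.0, 104.7]
tool_rot: [0.384, 0.595, -0.594, -0.381]
contact_force: [-0.9, -0.4, -1.1]
width: 0.514
time: 9.48
position: [525.3, -173.0, 104.3]
tool_rot: [0.384, 0.595, -0.594, -0.382]
contact_force: [-0.9, 0.9, -0.7]
width: 0.511
```

```bash
for i in 1; do python3 -m crank '[[[0,0,0],[0.05,0,-0.06],1]]'|grep -E 'pos|force'; done; python3 -m crank '[[[0,0,0],[0,0,-0.05],1]]'|grep -E 'pos|force';python3 -m crank '[[[0,0,0],[0,0,-0.05],1]]'|grep -E 'pos|force'
```

```text
position: [526.6, -173.1, 103.3]
contact_force: [-4.6, 3.7, 16.5]
position: [527.0, -173.1, 103.4]
contact_force: [-4.1, 2.9, 9.6]
position: [527.0, -173.1, 103.4]
contact_force: [-2.9, 1.5, 5.8]
```

Touch-down felt; release.

```bash
python3 -m crank '[[[0,0,0],[0,0,0],1],[[0,0,0],[0,0,0],0.35],[[0,0,0],[0,0,0],0.35],[[0,0,0],[0,0,0],0],[[0,0,0],[0,0,0],0]]'; python3 -m crank '[[[0,0,0],[0,0,0],0],[[0,0,0],[0,0,0],0],[[0,0,0],[0,0,0.3],0],[[0,0,0],[0,0,0.8],0],[[0,0,0],[0,0,1],0]]'
python3 -m crank '[[[0,0,0],[0,0,1],0],[[0,0,0],[0,0,1],0],[[0,0,0],[-0.2,0.8,0.4],0],[[0,0,0],[-0.25,1,0],0],[[0,0,0],[-0.25,1,0],0]]'; python3 -m crank '[[[0,0,0],[-0.3,1,0],0],[[0,0,0],[-0.3,1,0],0],[[0,0,0],[-0.3,1,0],0],[[0,0,0],[-0.2,0.8,0],0],[[0,0,0],[0,0,0],0]]'
python3 - <<'E'
from h import *
o=status.get_obs();print(o["position"],o["tool_rot"],R.from_quat(o['tool_rot']).as_matrix()[:,1].round(4))
cv2.imwrite("pics/w5.png",vision.grab_frame("wrist")[:,:,::-1])
E
```

```text
time: 10.15
position: [528.9, -173.4, 105.5]
tool_rot: [0.385, 0.596, -0.594, -0.379]
contact_force: [-0.3, 0.3, -0.9]
width: 0.914
time: 10.57
position: [525.2, -172.8, 154.6]
tool_rot: [-0.382, -0.594, 0.595, 0.383]
contact_force: [-0.4, -0.7, -0.1]
width: 1.0
time: 10.98
position: [509.8, -105.5, 225.6]
tool_rot: [0.387, 0.594, -0.594, -0.381]
contact_force: [0.2, 0.6, -1.0]
width: 0.998
time: 11.4
position: [480.3, -4.1, 230.4]
tool_rot: [0.388, 0.596, -0.592, -0.379]
contact_force: [0.5, 0.6, 0.5]
width: 1.003
[480.3414974   -4.0794918  230.39216392] [ 0.3882925   0.59586389 -0.59201222 -0.37907347] [ 0.0139 -0.0025 -0.9999]
```

View pics/w5.png

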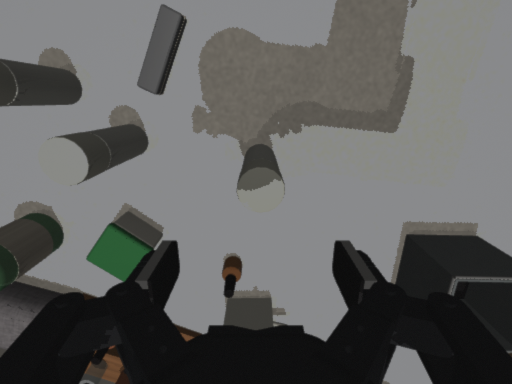

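```bash
python3 - <<'E'
from h import *
o=dict(position=np.array([480.34,-4.08,230.39]),tool_rot=[ 0.3882925 ,  0.59586389, -0.59201222, -0.37907347])
for u,v in [(261,189),(65,158)]: print(onz("wrist",u,v,140,o).round(1))
E
python3 -m crank '[[[0.05,0.16,0],[0,0.2,-0.9],0],[[0,0,0],[0,0.05,-0.9],0],[[0,0,0],[0,0,-0.6],0],[[0,0,0],[0,0,0],0]]'; python3 -c "
from h import *
o=status.get_obs();print(o['position'],R.from_quat(o['tool_rot']).as_matrix()[:,1].round(4))"
```

```text
[474.5  -2.4 140. ]
[ 520. -173.  140.]
time: 11.78
position: [482.4, 0.3, 172.1]
tool_rot: [0.385, 0.596, -0.592, -0.382]
contact_force: [0.3, -0.2, -0.8]
width: 0.996
[4.82373813e+02 3.18393877e-01 1.72071592e+02] [ 0.0064  0.002  -1.    ]
```

```bash
python3 -m crank '[[[0,0.05,0],[-0.2,-0.03,-0.8],0],[[0,0,0],[-0.05,0,-0.9],0],[[0,0,0],[-0.05,0,-0.6],0],[[0,0,0],[0,0,-0.2],0],[[0,0,0],[0,0,0],0]]'; python3 -c "
from h import *
o=status.get_obs();print(o['position'],R.from_quat(o['tool_rot']).as_matrix()[:,1].round(4))"
```

```text
time: 12.2
position: [477.9, -3.7, 112.3]
tool_rot: [0.386, 0.595, -0.592, -0.382]
contact_force: [0.9, 0.0, 0.7]
width: 1.0
[477.89740521  -3.66687154 112.3419927 ] [ 7.8e-03  3.0e-04 -1.0e+00]
```

```bash
python3 -m crank '[[[0,0.09,0],[-0.05,0.12,-0.4],0],[[0,0,0],[0,0,-0.05],0],[[0,0,0],[0,0,0],0]]';  python3 -c "
from h import *
o=status.get_obs();print(R.from_quat(o['tool_rot']).as_matrix()[:,1].round(4))
cv2.imwrite('pics/w6.png',vision.grab_frame('wrist')[:,:,::-1])"
```

```text
time: 12.45
position: [479.0, -0.8, 103.3]
tool_rot: [0.385, 0.595, -0.593, -0.383]
contact_force: [0.4, -0.2, 0.0]
width: 0.998
[ 3.9e-03  5.0e-04 -1.0e+00]
```

View pics/w6.png

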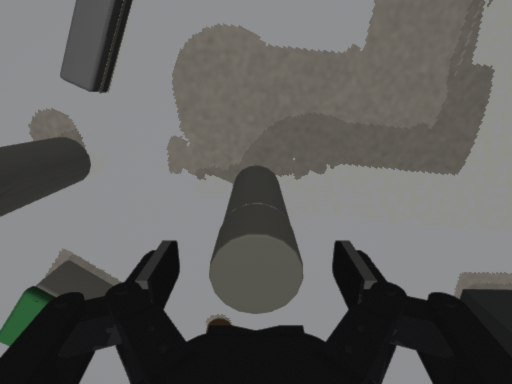

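Centred (lid 210–303). Close with a little more force, and lift.

```bash
python3 -m crank '[[[0,0,0],[0,0,-0.05],1],[[0,0,0],[0,0,0],1],[[0,0,0],[0,0,0],1],[[0,0,0],[0,0,0],1],[[0,0,0],[0,0,0],1]]' 40;python3 -m crank '[[[0,0,0],[0,0,0],1],[[0,0,0],[0,0,0],1]]' 40;  python3 -m crank '[[[0,0,0],[0,0,0.3],1],[[0,0,0],[0,0,0.4],1],[[0,0,0],[0,0,0.4],1],[[0,0,0],[0,0,0],1],[[0,0,0],[0,0,0],1]]';for i in 1 2 3; do python3 -m crank '[[[0,0,0],[0,0,0],1]]'|grep -E 'pos|force'; done; python3 -c "
from h import *
o=status.get_obs();print(R.from_quat(o['tool_rot']).as_matrix()[:,1].round(4))"
```

```text
time: 12.92
position: [480.1, -0.4, 103.7]
tool_rot: [0.386, 0.595, -0.592, -0.382]
contact_force: [-0.0, -0.7, -3.1]
width: 0.513
time: 13.08
position: [480.1, -0.4, 103.7]
tool_rot: [0.386, 0.595, -0.592, -0.382]
contact_force: [1.1, -0.5, -0.6]
width: 0.514
time: 13.5
position: [476.6, -0.5, 130.2]
tool_rot: [0.384, 0.594, -0.593, -0.385]
contact_force: [0.4, 0.1, -4.6]
width: 0.519
position: [476.3, -0.5, 130.0]
contact_force: [0.5, -0.2, -4.7]
position: [475.8, -0.5, 129.4]
contact_force: [-0.1, 0.2, -4.9]
position: [475.5, -0.6, 128.8]
contact_force: [-0.8, -0.3, -3.9]
[-0.0043  0.0014 -1.    ]
```

```bash
python3 -m crank '[[[0,0,0],[0,0,0.5],1],[[0,0,0],[0,0.1,1],1],[[0,0,0],[0,0.3,1],1],[[0,0,0],[0.1,0.5,1],1],[[0,0,0],[0.1,0.8,1],1]]';python3 -m crank '[[[0,0,0],[0.1,0.8,0.9],1],[[0,0,0],[0.1,0.8,0.5],1],[[0,0,0],[0.1,0.8,0.2],1],[[0,0,0],[0.1,0.8,0.1],1],[[0,0,0],[0.1,0.8,0.1],1]]'; python3 -c "
from h import *
o=status.get_obs();print(R.from_quat(o['tool_rot']).as_matrix()[:,1].round(4))"
```

```text
time: 14.17
position: [473.0, 39.4, 236.2]
tool_rot: [-0.379, -0.586, 0.598, 0.393]
contact_force: [1.2, 0.0, -4.3]
width: 0.512
time: 14.58
position: [486.9, 143.5, 288.1]
tool_rot: [-0.381, -0.588, 0.596, 0.392]
contact_force: [0.7, 0.3, -3.8]
width: 0.511
[-1.840e-02 -6.000e-04 -9.998e-01]
```

```bash
python3 -m crank '[[[0,0,0],[0.15,0.8,-0.1],1],[[0,-0.1,0],[0.15,0.8,-0.1],1],[[0,-0.1,0],[0.15,0.8,-0.1],1],[[0,0,0],[0.15,0.8,-0.1],1],[[0,0,0],[0.15,0.8,-0.1],1]]';python3 -m crank '[[[0,0,0],[0.15,0.8,0],1],[[0,0,0],[0.15,0.7,0],1],[[0,0,0],[0.15,0.5,0],1],[[0,0,0],[0.05,0.3,0],1],[[0,0,0],[0,0,0],1]]'; python3 -c "
from h import *
o=status.get_obs();print(R.from_quat(o['tool_rot']).as_matrix()[:,1].round(4))"
```

```text
time: 15.0
position: [505.6, 249.0, 274.0]
tool_rot: [-0.386, -0.591, 0.593, 0.387]
contact_force: [0.4, -0.7, -3.4]
width: 0.515
time: 15.42
position: [516.9, 313.0, 267.2]
tool_rot: [-0.384, -0.589, 0.597, 0.387]
contact_force: [-0.4, -0.0, -4.7]
width: 0.514
[-0.0106 -0.0063 -0.9999]
```

```bash
python3 -m crank '[[[0.07,-0.12,0],[0.12,0.5,0],1],[[0,0,0],[0,0,0],1],[[0,0,0],[0,0,0],1]]'; python3 -c "
from h import *
o=status.get_obs();print(o['position'],o['tool_rot'],R.from_quat(o['tool_rot']).as_matrix()[:,1].round(4))
cv2.imwrite('pics/w7.png',vision.grab_frame('wrist')[:,:,::-1])
cv2.imwrite('pics/s7.png',vision.grab_frame('scene')[:,:,::-1])"
```

```text
time: 15.67
position: [519.8, 325.2, 265.9]
tool_rot: [-0.386, -0.592, 0.593, 0.386]
contact_force: [0.4, -0.0, -3.6]
width: 0.512
[519.79276126 325.1956339  265.92175423] [-0.38565022 -0.59186319  0.59345869  0.38571837] [-0.0013 -0.0018 -1.    ]
```

View pics/w7.png

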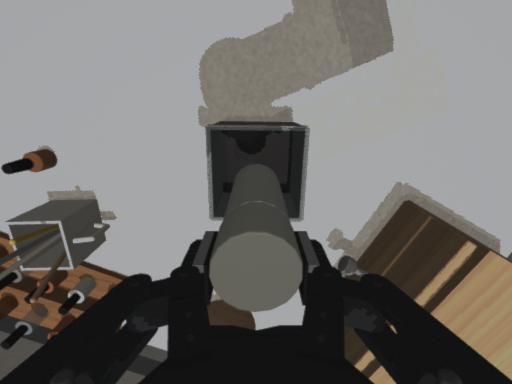

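View pics/s7.png

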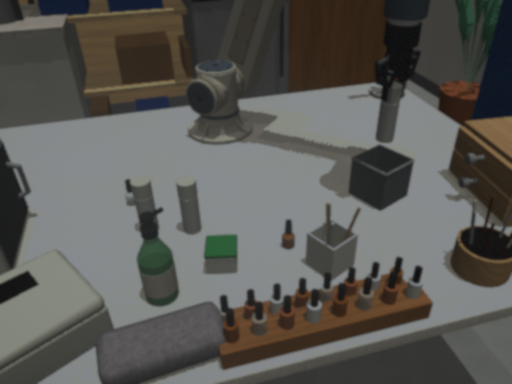

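Run:
```python
from h import *
o=dict(position=np.array([519.8,325.2,265.9]),tool_rot=[-0.38565022,-0.59186319,0.59345869,0.38571837])
c=np.array([onz("wrist",u,v,110,o) for u,v in [(208,125),(307,127),(303,218),(210,218)]]);print(c.round(1),c.mean(0))
```

```text
[[487.6 253.6 110. ]
 [445.8 353.4 110. ]
 [544.  398.5 110. ]
 [589.9 295.  110. ]] [516.81449366 325.10137613 110.        ]
```

```bash
python3 - <<'E'
from h import *
a=np.radians(23.3);ex=np.array([np.cos(a),np.sin(a)]);ey=np.array([-ex[1],ex[0]])
for z in (15,30,45,60,70,110):
    print(z,[np.round((np.array(proj("top",[*(np.array([519.3,325.6])+sx*52*ex+sy*52*ey),z]))-[90,160])*7,0) for sx,sy in((1,1),(-1,1))])
E
python3 -m crank '[[[0,0,0],[-0.03,0,-0.6],1],[[0,0,0],[0,0,-0.9],1],[[0,0,0],[0,0,-0.9],1],[[0,0,0],[0,0,-0.6],1],[[0,0,0],[0,0,-0.2],1]]'
```

```text
15 [array([148., 191.]), array([240., 436.])]
30 [array([136., 187.]), array([229., 435.])]
45 [array([124., 183.]), array([218., 434.])]
60 [array([111., 178.]), array([206., 433.])]
70 [array([103., 175.]), array([198., 432.])]
110 [array([ 67., 163.]), array([166., 430.])]
time: 16.18
position: [520.2, 323.0, 188.0]
tool_rot: [0.388, 0.595, -0.59, -0.386]
contact_force: [-0.0, -0.6, -4.5]
width: 0.511
```

```bash
python3 -m crank '[[[0,0,0],[-0.06,0.08,-0.4],1],[[0,0,0],[0,0,-0.4],1]]';python3 -m crank '[[[0,0,0],[0,0,-0.3],1]]' | grep -E 'pos|force';python3 -c "
from h import *
o=status.get_obs();print(R.from_quat(o['tool_rot']).as_matrix()[:,1].round(4))"
```

```text
time: 16.35
position: [519.4, 324.1, 169.1]
tool_rot: [0.388, 0.595, -0.589, -0.385]
contact_force: [-1.0, 0.3, -3.7]
width: 0.514
position: [519.5, 323.8, 161.4]
contact_force: [-0.7, 0.6, -4.3]
[ 0.0089  0.0051 -0.9999]
```

```bash
python3 -m crank '[[[0,0,0],[0,0,-0.3],1]]' | grep -E 'pos|force';python3 -m crank '[[[0,0,0],[0,0,-0.3],1]]' | grep -E 'pos|force'
```

```text
position: [519.9, 323.8, 154.0]
contact_force: [0.6, -0.4, -3.4]
position: [520.2, 323.7, 146.4]
contact_force: [0.5, -0.2, -4.3]
```

```bash
python3 -m crank '[[[-0.06,0.11,0],[0,0,-0.25],1]]' | grep -E 'pos|force';python3 -m crank '[[[0,0,0],[0,0,-0.2],1]]' | grep -E 'pos|force'; python3 -c "
from h import *
o=status.get_obs();print(R.from_quat(o['tool_rot']).as_matrix()[:,1].round(4))"
```

```text
position: [520.1, 323.6, 139.8]
contact_force: [0.8, -0.8, -3.8]
position: [520.3, 323.5, 134.2]
contact_force: [-0.8, -0.0, -4.2]
[ 4.e-04  5.e-04 -1.e+00]
```

```bash
python3 -m crank '[[[0,0,0],[0,0,-0.15],1]]' | grep -E 'pos|force';python3 -m crank '[[[0,0,0],[0,0,-0.15],1]]' | grep -E 'pos|force'
```

```text
position: [520.4, 323.5, 129.8]
contact_force: [-0.3, -0.3, -4.7]
position: [520.6, 323.6, 125.7]
contact_force: [-0.1, -0.4, -3.8]
```

```bash
python3 -m crank '[[[0,0,0],[0,0,-0.1],1]]' | grep -E 'pos|force'
```

```text
position: [520.6, 323.6, 122.6]
contact_force: [0.1, -0.2, -3.5]
```

```bash
python3 -m crank '[[[0,0,0],[0,0,-0.08],1]]' | grep -E 'pos|force'
```

```text
position: [520.6, 323.6, 120.4]
contact_force: [-0.5, 0.9, -3.4]
```

```bash
python3 -m crank '[[[0,0,0],[0,0,-0.08],1]]' | grep -E 'pos|force'
```

```text
position: [520.8, 323.7, 118.5]
contact_force: [-1.8, 0.6, 1.8]
```

```bash
python3 -m crank '[[[0,0,0],[0,0,-0.06],1]]' | grep -E 'pos|force'
```

```text
position: [521.1, 323.9, 118.0]
contact_force: [-2.3, -0.9, 5.1]
```

```bash
python3 -m crank '[[[0,0,0],[0,0,0],1]]' | grep -E 'pos|force';python3 -m crank '[[[0,0,0],[0,0,0],1]]' | grep -E 'pos|force'
```

```text
position: [521.2, 323.9, 118.8]
contact_force: [-2.3, -0.3, 0.3]
position: [521.1, 323.9, 119.2]
contact_force: [-1.7, -0.4, -2.2]
```

```bash
python3 -m crank '[[[0,0,0],[0,0,-0.07],1]]' | grep -E 'pos|force'; python3 -m crank '[[[0,0,0],[0,0,-0.03],1]]' | grep -E 'pos|force'
```

```text
position: [521.3, 324.0, 118.2]
contact_force: [-2.3, -1.1, 3.6]
position: [521.4, 324.0, 118.1]
contact_force: [-3.1, -0.9, 3.1]
```

```bash
python3 -m crank '[[[0,0,0],[0,0,-0.01],0.4],[[0,0,0],[0,0,0],0.35],[[0,0,0],[0,0,0],0.3]]'; python3 -m crank '[[[0,0,0],[0,0,0],0],[[0,0,0],[0,0,0],0],[[0,0,0],[0,0,0],0],[[0,0,0],[0,0,0],0]]';python3 -c "
from h import *
cv2.imwrite('pics/w8.png',vision.grab_frame('wrist')[:,:,::-1])"
```

```text
time: 17.85
position: [523.0, 324.9, 118.8]
tool_rot: [0.388, 0.595, -0.589, -0.385]
contact_force: [0.0, 0.4, 0.7]
width: 0.702
time: 18.18
position: [523.8, 325.4, 118.9]
tool_rot: [0.388, 0.596, -0.589, -0.385]
contact_force: [0.2, 0.9, 0.9]
width: 1.0
```

View pics/w8.png

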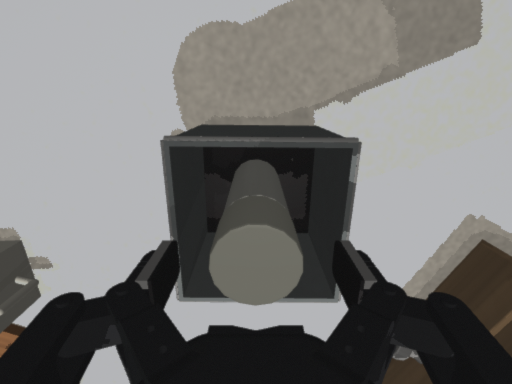

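Tin stands upright and clear of the fingers (lid 210–303 px, pads at 180/335). Retreat upward.

```bash
python3 -m crank '[[[0,0,0],[0,0,0.3],0],[[0,0,0],[0,0,0.6],0],[[0,0,0],[0,0,1],0],[[0,0,0],[0,0,1],0],[[0,0,0],[0,0,1],0]]';python3 -m crank '[[[0,0,0],[0,0,1],0],[[0,0,0],[0,0,1],0],[[0,0,0],[-0.3,-0.8,0.5],0],[[0,0,0],[-0.5,-1,0],0],[[0,0,0],[-0.5,-1,0],0]]'; python3 -m crank '[[[0,0,0],[-0.5,-1,0],0],[[0,0,0],[-0.5,-1,0],0],[[0,0,0],[-0.5,-1,0],0],[[0,0,0],[-0.5,-1,0],0],[[0,0,0],[0,0,0],0]]'; python3 -c "
from h import *
for n in ('wrist','top','scene'): cv2.imwrite(f'pics/{n}9.png',vision.grab_frame(n)[:,:,::-1])"
```

```text
time: 18.65
position: [520.2, 322.6, 214.5]
tool_rot: [-0.387, -0.591, 0.593, 0.386]
contact_force: [0.1, -0.1, 0.1]
width: 1.002
time: 19.07
position: [489.8, 254.6, 287.8]
tool_rot: [0.388, 0.595, -0.59, -0.384]
contact_force: [0.3, -0.3, -0.9]
width: 0.997
time: 19.48
position: [435.8, 147.0, 293.5]
tool_rot: [0.389, 0.597, -0.588, -0.382]
contact_force: [0.9, -0.3, 0.3]
width: 0.995
```

View pics/top9.png

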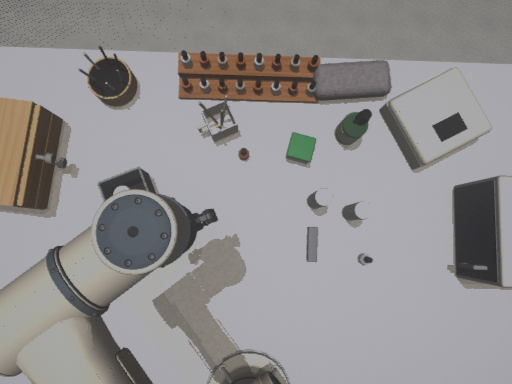

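View pics/scene9.png

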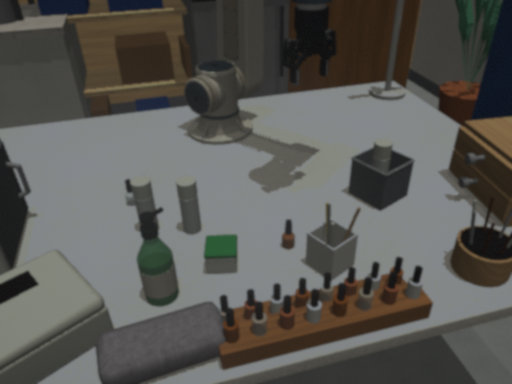

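Run:
```python
from h import *
for nm,(x0,x1,y0,y1),src in [("B",(300,333,182,215),"top"),("C",(338,372,197,230),"top"),("Bs",(172,206,170,240),"scene"),("Cs",(125,162,170,205),"scene"),("casket",(280,320,130,165),"top")]:
    a=cv2.imread(f"pics/{src}0.png",0)[y0:y1,x0:x1].astype(np.float32);b=cv2.imread(f"pics/{src}9.png",0)[y0:y1,x0:x1].astype(np.float32)
    w=cv2.createHanningWindow((x1-x0,y1-y0),cv2.CV_32F)
    print(nm,cv2.phaseCorrelate(a,b,w))
a=cv2.imread("pics/top0.png")[170:280,285:385];b=cv2.imread("pics/top9.png")[170:280,285:385]
cv2.imwrite("pics/cmp.png",cv2.resize(np.hstack([a,b]),None,fx=4,fy=4,interpolation=cv2.INTER_CUBIC))
```

```text
B ((0.07670719189191644, -0.14645955926792098), 1.0050567123625014)
C ((0.7168015095530045, -1.3432518977498837), 0.9649684329827627)
Bs ((-0.049564483707651874, 0.31365465947860116), 0.9034779417661973)
Cs ((-0.6536790016885057, 1.130017628348483), 0.8789850771427155)
casket ((-0.026847837580582734, 0.14025281226624742), 1.0513259324762556)
```

View pics/cmp.png

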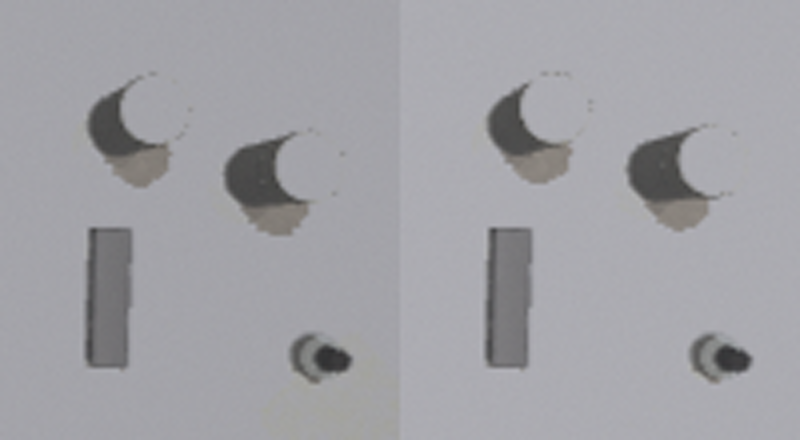

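```bash
python3 -c "
from bench import workorder,status
print(status.get_obs()['qd'].round(3),status.get_obs()['contact_force']);print(workorder.finish_job())"
```

```text
[ 0.01   0.032  0.008 -0.003  0.005 -0.   ] [ 0.81363202  0.03771218 -0.14257323]
the job is handed in; nothing more can be done
None
```

The full tin is standing upright in the grey box, and I handed the job in at about 20 s. I lifted all three tins: C weighed about 0.7 N and B about 1.2 N, so both are empty. A weighed about 4.3 N, so it is the full one.

- **Empty tins:** I set B and C back down standing. B is within about 0.5 mm of where it was. C is about 4 mm off by comparing the first and last pictures, and I left it rather than risk moving it again. While setting C down I pressed once with about 25 N before noticing it was already touching. B peaked at about 16 N.
- **Full tin:** I lowered A in small steps, feeling for contact. The wrist force went from about -4 N to between +3 and +5 N with the tin's foot about 15 mm above the table, then I opened the gripper. It was never dropped, and pressed with no more than about 9 N.
- **Last checks:** The final pictures show A upright in the box, B and C standing, and the gripper clear of everything. The buffer, the polish bottle beside it and the casket had not moved. I compared the other bystanders by eye only.

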